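# Lift the red vase from its bin and index it to the inspection camera

## Task

Lift the red lacquer vase out of the sorting bin, leaving the other two vases as they are, and gently stand it upright in the middle of the one free pad of the turntable, then let go of it. Then turn the turntable on by one click, counter-clockwise seen from above, so that the vase stands in front of the inspection camera and the other three pieces are still upright in the middle of their pads.

Things in the scene. Friction and masses are not known exactly. Their poses are not given: they have to be found in the camera images.
- vase_red: red lacquer vase with a green band, round, 130 mm tall, 0.2 to 0.45 kg; origin at the centre of its foot, z up its axis. Foot 54 mm across, belly 68 mm at 40 to 50 mm up, straight neck 32 mm across from 84 to 122 mm up (grip at about 100 mm), lip 37 mm at 126 to 130 mm. In the bin it leans 38 degrees from upright, its top towards the bin's front (-x)
- vase_black: black vase with brass band, same shape as the red one, in another slot of the bin; leave it alone
- vase_blue: blue vase with white band, same shape, in another slot of the bin; leave it alone
- bin: fixed open wooden bin, 210 (x) x 330 (y) x 70 mm high, origin at the centre of its underside, front towards -x. Its grey rack holds three vases in slots at y = -100, 0, 100 mm, in any order, foot centres at x = 45, z = 40 mm, axes leaning 38 degrees along (-0.616, 0, 0.788). Dividers between the slots end 55 mm up along the vase axis; the necks are clear. Lift along the axis
- stand: fixed dark foot of the turntable, origin on the table at the turning axis, z up. The disc on it is 340 mm across with its top 44 mm above the table. The white inspection camera stands on an arm beside the disc, 245 mm from the axis towards the stand's -y, up to 163 mm high, looking towards the axis
- axis (a point): centre of the turntable's top face, on the turning axis, 44 mm above the table
- turntable (a joint): angle of the turntable, rad, positive counter-clockwise from above; about 0 at the start. It clicks into a sprung detent every 1.571 rad (90 degrees); a detent pulls it in from about 0.15 rad either side and is left with about 4 N at the pegs
- pad_front (a point): centre of the upper face of the free pad (black rubber disc, 84 mm across, 3 mm thick, 85 mm from the axis), 47 mm above the table; on the stand's -x side at the start; turns with the turntable
- pad_camera (a point): centre of the upper face of the pad that starts before the camera and carries the green box; turns with the turntable
- pad_far (a point): same for the pad on the stand's +x side at the start, which carries the white bowl
- pad_left (a point): same for the pad on the stand's +y side at the start, which carries the brown dish
- peg (a point): centre of the top end of the orange upright peg on the disc's rim, 18 mm across, 65 mm tall (top 109 mm above the table), 150 mm from the axis, 45 degrees clockwise of the free pad; turns with the turntable and serves to turn it. Three equal steel pegs stand 90 degrees apart
- box_green: round green lacquer box, 64 mm across, 40 mm tall, loose on its pad; origin at the centre of its underside
- bowl_white: white bowl, 68 mm across, 36 mm tall, loose on its pad; origin at the centre of its underside
- dish_brown: brown round lidded dish, 64 mm across, 37 mm tall, loose on its pad; origin at the centre of its underside
Not all that is in view belongs to the job. What is shaped like the bowl_white but purple is not meant. There is more than one size of the vase_red; the one meant has the size given above.

How it is judged:
By the outcome, as a careful person would: the job done as asked, in the order asked, and still so for the second after the job is handed in, with the robot touching nothing.
It also fails if it takes over 67 s, if anything falls off the work surface, if the arm or the gripper's body presses on something with over 40 N, if the wrist force passes 120 N, or if a joint passes its speed limit or range.

## Robot

A 7-joint arm with a two-finger parallel gripper is mounted at the origin on the work surface. World frame = base frame: x ahead of the robot, y to its left, z up, the work surface at z = 0. Lengths are in m, angles in rad, forces in N, time in s.
With the tool pointing down it reaches from about 0.4 to 0.85 m from the base axis. Payload 4.4 kg.
Tool frame: the origin (TCP) lies at the very end of the fingers, on their centre line; the grasp point (between the pads) lies 19 mm behind it; z points along the fingers, y is the line along which they close (so a half turn about z gives the same grasp; the last joint's range is limited). The gripper opens to 94 mm and grips with 3 to 60 N. Pads are 16 mm wide; open, the fingers measure 119 mm over their backs; the gripper's body (75 mm by 177 mm) begins 78 mm behind the grasp point.
Start: joints at [-1.371, 0.628, 0.038, 1.517, -0.027, 0.996, -0.02], TCP at [0.171, 0.627, 0.205] pointing down, gripper open.
Joint ranges: [-3.06, 3.06], [-0.37, 2.12], [-1.25, 1.32], [0.18, 2.47], [-1.1, 4.24], [0.23, 1.98], [-2.94, 2.94]. Speed limits (rad/s): [2.57, 2.57, 3.14, 3.14, 3.14, 3.14, 3.14].

## Interface

Orientations are given as a 3x3 rotation matrix whose columns are the frame's x, y, z axes.
In Python, from workcell import state, get_image, calibration, finish_job, masks_of gives the robot as it stands.
- The arm moves only by the tool step_arm, never from a script. Its argument "series" is a list of rows, each an object of numbers: "x", "y", "z": the shift along the tool's x, y, z in m; "yaw": the turn about the tool's z in rad; "jaw": the closure, from -1 (fully open) to 1 (shut). In form: [{"x": .., "y": .., "z": .., "yaw": .., "jaw": ..}, ...]. A call has 1 to 8 rows; each row is the pose to reach, as a shift and turn from the pose commanded when the call began, along the tool's axes at that moment; what a row does not reach only later rows make up. A row lasts 1/8 s, in which the tool goes at most 62.5 mm and 10.7 degrees, less where a joint would pass 70% of its speed; a pose out of reach is approached as far as the arm can. A call with a gripper value outside its range is refused whole. The fingers move at their own pace and stop on an object; "force" is the grip in N (left out, the last holds). Time passes only in rows, so rows that repeat a pose let the fingers close. It gives the time, the measured TCP pose, the force, the opening and the grip force at its end, in the units of the state.
- state(): the state, without advancing time (a new reading comes with each control period).
- get_image(name): name is "side" or "top"; returns (picture, depth): 480x640x3 uint8, red, green, blue; 480x640 float32, m along the optical axis (not along the pixel's ray), 0 where there is no reading.
- calibration(name): a dict with "fx", "fy", "cx", "cy" (pixels), "dist_coeffs" ([k1, k2, p1, p2, k3] as OpenCV has them; the pictures are not rectified), "world_to_cam" (4x4, takes a point from world to camera coordinates). Camera axes: x right, y down, z forward; pixel columns grow to the right and rows downward; lengths in m; the calibration is good to about 2 mm. A picture is of the moment at which its call begins. calibration takes no time and is no camera call.
- finish_job(): hands the job in; it is judged then, once.
Trained networks look in the newest picture that a camera, given by its name, has taken for a name from the list of things; names that differ only in an ending like _2 or _b are one class to them, and where a whole thing is asked for, a point or a joint stands for the part that bears it (a point fixed in the world has none). Each returns a list of dicts, best first, with "p" (0 to 1); they miss things now and then, are a little off and sometimes report something else, mostly with a low value. They report only what shows in the picture. A call takes as long as a camera call. They do not tell look-alikes from the thing itself.
- masks_of(name, camera): "pixels" (480x640 bool, what is visible of it) and "bbox" ([left, top, right, bottom] in pixels, round what is visible of it).
The state is a dict: "time_s": time; "joint_positions": joint angles; "qd": joint speeds; "joint_efforts": joint torques, N m; "tool_pos": TCP position; "orientation": TCP orientation; "ft_force": force on the tool from outside, world axes, zero at the start; "moment": the same for the moment, N m; "gripper_width": finger opening in m; "finger_force": force on a finger pad.
Only numpy, scipy, OpenCV 4.12 (cv2) and the standard library are available. Lean on these libraries where they do the work, as an engineer would, in place of code of your own. Each camera call takes 0.05 s, during which the arm holds its last target. There are 200 camera calls.

## Working session

There is one attempt and no reset: what is moved stays moved. The work goes in short steps, Python scripts to look and compute and a tool call to move; the robot and the scene stay as the last step left them, time stands still between calls to the robot, and variables do not carry over. Pictures are saved under pics/ and viewed, at most 11 in all, crops included, and the job is handed in when it is done.

Besides the shell and the picture viewer there is one more tool, called as name([rows], argument=value, ...), one row to a line, values as JSON. step_arm: Moves the arm, as the interface text tells. Its arguments: {"type":"object","properties":{"series":{"type":"array"},"force":{"type":"number"}},"required":["series"]}

```bash
mkdir -p pics
cat > h.py <<'E'
import numpy as np, cv2
from workcell import state,get_image,calibration,finish_job,masks_of
def pts(depth,cal,mask):
    v,u=np.nonzero(mask&(depth>0)); z=depth[v,u]
    K=np.array([[cal['fx'],0,cal['cx']],[0,cal['fy'],cal['cy']],[0,0,1]])
    n=cv2.undistortPoints(np.c_[u,v].astype(float)[:,None],K,np.array(cal['dist_coeffs']))[:,0]
    P=np.c_[n*z[:,None],z]; T=np.linalg.inv(np.array(cal['world_to_cam']))
    return P@T[:3,:3].T+T[:3,3]
def proj(P,cal):
    T=np.array(cal['world_to_cam']);K=np.array([[cal['fx'],0,cal['cx']],[0,cal['fy'],cal['cy']],[0,0,1]])
    return cv2.projectPoints(np.atleast_2d(P).astype(float),cv2.Rodrigues(T[:3,:3])[0],T[:3,3],K,np.array(cal['dist_coeffs']))[0][:,0]
E
python3 - <<'E'
from h import *
for c in('top','side'):
    im,d=get_image(c);cv2.imwrite(f'pics/{c}0.png',im[:,:,::-1]);cal=calibration(c);np.savez(f'{c}0.npz',im=im,d=d)
    for n in('vase_red','vase_black','vase_blue','box_green','bowl_white','dish_brown','peg','bin','stand','pad_front'):
        for m in masks_of(n,c)[:3]:
            P=pts(d,cal,m['pixels'])
            print(c,n,round(m['p'],2),np.round(m['bbox']),len(P),np.round(np.median(P,0),3) if len(P) else'',np.round(np.percentile(P,[2,98],axis=0),3).tolist() if len(P) else '')
s=state();print(s['time_s'],s['tool_pos'],s['orientation'])
E
```

```text
top vase_red 0.69 [156. 235. 182. 272.] 660 [0.513 0.331 0.106] [[0.464, 0.302, 0.056], [0.557, 0.372, 0.153]]
top vase_red 0.53 [333. 170. 456. 292.] 10080 [ 0.549 -0.254  0.045] [[0.411, -0.411, 0.037], [0.715, -0.106, 0.073]]
top vase_black 0.77 [187. 211. 214. 250.] 650 [0.566 0.25  0.107] [[0.519, 0.218, 0.063], [0.61, 0.291, 0.152]]
top vase_blue 0.69 [222. 195. 245. 228.] 641 [0.621 0.169 0.108] [[0.574, 0.136, 0.062], [0.666, 0.207, 0.152]]
top box_green 0.8 [411. 221. 435. 245.] 464 [ 0.554 -0.337  0.084] [[0.528, -0.371, 0.051], [0.582, -0.31, 0.092]]
top bowl_white 0.85 [505. 230. 531. 250.] 446 [ 0.537 -0.624  0.02 ] [[0.507, -0.648, 0.004], [0.565, -0.588, 0.041]]
top bowl_white 0.85 [485. 189. 511. 214.] 483 [ 0.643 -0.564  0.019] [[0.61, -0.59, 0.001], [0.672, -0.529, 0.041]]
top bowl_white 0.83 [386. 187. 409. 214.] 510 [ 0.646 -0.272  0.066] [[0.613, -0.3, 0.048], [0.676, -0.239, 0.088]]
top dish_brown 0.78 [350. 216. 373. 237.] 400 [ 0.573 -0.174  0.073] [[0.547, -0.202, 0.064], [0.601, -0.146, 0.087]]
top peg 0.65 [329. 172. 454. 293.] 10222 [ 0.548 -0.254  0.045] 
[... 1823 characters left out ...]
 0.103] [[0.578, 0.144, 0.06], [0.664, 0.217, 0.152]]
side bin 0.73 [248. 260. 336. 364.] 5143 [0.532 0.291 0.038] [[0.393, 0.074, 0.001], [0.72, 0.44, 0.088]]
side stand 0.87 [301. 152. 393. 243.] 3938 [ 0.534 -0.243  0.046] [[0.41, -0.502, 0.027], [0.712, -0.093, 0.163]]
side pad_front 0.65 [299. 175. 394. 247.] 3676 [ 0.538 -0.227  0.046] [[0.407, -0.4, 0.002], [0.717, -0.092, 0.1]]
side pad_front 0.26 [300. 155. 390. 242.] 3929 [ 0.534 -0.245  0.046] [[0.411, -0.501, 0.016], [0.714, -0.093, 0.162]]
1.1 [0.17072923 0.62722274 0.20550619] [[-9.64877698e-01  2.62699499e-01 -1.68429840e-05]
 [ 2.62699497e-01  9.64877695e-01  9.26039992e-05]
 [ 4.05784438e-05  8.49268902e-05 -9.99999996e-01]]
```

View pics/top0.png

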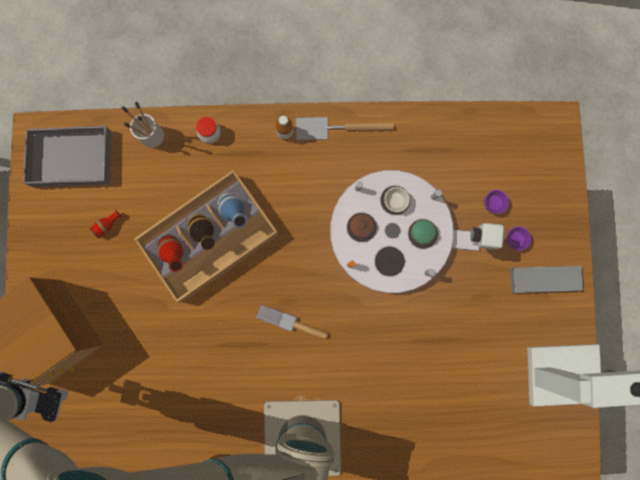

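View pics/side0.png

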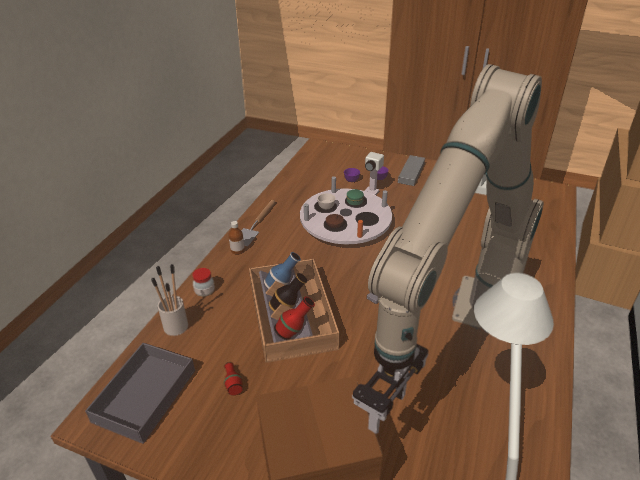

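Top view: the red candidates are the vase in the bin at (171,251) and a small red vase lying on the table at (105,223). The red jar at (208,130) has a different shape. The one in the bin fits, since it sits in a rack slot and leans to the bin's front. The free pad is at (390,262), the orange peg at (351,265) and the camera at (488,236). The side view agrees, with red in the bin at (295,320) and the small one at (233,378). Next I'll fit poses and take a confirming crop.

```bash
cat > fit.py <<'E'
from h import *
from scipy.optimize import least_squares
S=np.array([0,40,50,84,122,126,130])/1e3;R=np.array([27,34,34,16,16,18.5,18.5])/1e3
def vres(P,foot,a):
    d=P-foot;s=d@a;r=np.linalg.norm(d-s[:,None]*a,axis=1);return r-np.interp(s,S,R)
E
python3 - <<'E'
from fit import *
F={c:np.load(f'{c}0.npz') for c in('top','side')}
V={}
for c in F:
    cal=calibration(c); get_image(c)
    for n in('vase_red','vase_black','vase_blue'):
        m=masks_of(n,c)[0]['pixels'].astype(np.uint8);P=pts(F[c]['d'],cal,cv2.erode(m,np.ones((3,3)))>0);V[n,c]=P[P[:,2]>.075]
slot={'vase_red':.1,'vase_black':0,'vase_blue':-.1}
def pose(p,sl):
    c,s=np.cos(p[2]),np.sin(p[2]);X=np.array([c,s,0]);Y=np.array([-s,c,0])
    return np.r_[p[:2],0]+.045*X+sl*Y+[0,0,.04],-.616*X+[0,0,.788]
for cams in(('top',),('side',),('top','side')):
  for ns in(list(slot),['vase_red']):
    f=lambda p:np.concatenate([vres(V[n,c],*pose(p,slot[n])) for n in ns for c in cams])
    o=least_squares(f,[.56,.25,.59],loss='soft_l1',f_scale=.002)
    print(cams,ns,np.round(o.x,4),'med|r|',np.median(abs(o.fun)).round(4),'grip100',np.round(pose(o.x,.1)[0]+.1*pose(o.x,.1)[1],4))
# turntable
for c in F:
    im=F[c]['im'];d=F[c]['d'];P=pts(d,calibration(c),np.ones_like(d,bool));col=im[d>0].astype(int)
    A=np.array([.563,-.255]);rr=np.linalg.norm(P[:,:2]-A,axis=1)
    m=(abs(P[:,2]-.044)<.006)&(rr<.2)&(col.min(1)>110)
    q=P[m][:,:2]; h=cv2.convexHull(q.astype(np.float32))[:,0]
    o=least_squares(lambda p:np.linalg.norm(h-p[:2],axis=1)-p[2],[*A,.17],loss='soft_l1',f_scale=.002);A=o.x[:2]
    print(c,'disc',np.round(o.x,4),m.sum())
    rel=P[:,:2]-A;rr=np.linalg.norm(rel,axis=1)
    g=(P[:,2]>.07)&(P[:,2]<.115)&(rr>.13)&(rr<.17)
    an=np.degrees(np.arctan2(rel[:,1],rel[:,0]))%360
    for lo in range(0,360,15):
        k=g&(an>=lo)&(an<lo+15)
        if k.sum()>3:print(' peg',lo,k.sum(),np.median(an[k]).round(1),rr[k].mean().round(3),P[k].mean(0).round(3),P[k][:,2].max().round(3),np.median(col[k],0))
    bl=(abs(P[:,2]-.047)<.006)&(rr<.135)&(rr>.035)&(col.max(1)<60)&(an>150)&(an<260);q=P[bl].mean(0)
    print(' pad',bl.sum(),q.round(4),np.degrees(np.arctan2(*(q[:2]-A)[::-1])).round(1),np.linalg.norm(q[:2]-A).round(4))
    for n in('box_green','bowl_white','dish_brown'):
        for mm in masks_of(n,c):
            Q=pts(d,calibration(c),mm['pixels']);e=np.median(Q[:,:2],0)-A
            if np.linalg.norm(e)<.13 and len(Q)<1500:print(' ',n,np.degrees(np.arctan2(*e[::-1])).round(1),np.linalg.norm(e).round(3))
im=F['side']['im'][235:405,190:350,::-1];cv2.imwrite('pics/crop.png',cv2.resize(im,None,fx=3.5,fy=3.5,interpolation=cv2.INTER_CUBIC))
E
```

```text
('top',) ['vase_red', 'vase_black', 'vase_blue'] [0.5569 0.2492 0.5948] med|r| 0.0017 grip100 [0.4871 0.3227 0.1188]
('top',) ['vase_red'] [0.56 0.25 0.59] med|r| nan grip100 [0.4906 0.3239 0.1188]
('side',) ['vase_red', 'vase_black', 'vase_blue'] [0.5602 0.2538 0.6007] med|r| 0.0023 grip100 [0.49   0.3269 0.1188]
('side',) ['vase_red'] [0.5646 0.2566 0.6464] med|r| 0.0021 grip100 [0.4911 0.3265 0.1188]
('top', 'side') ['vase_red', 'vase_black', 'vase_blue'] [0.5587 0.2524 0.5826] med|r| 0.0025 grip100 [0.4899 0.3268 0.1188]
('top', 'side') ['vase_red'] [0.5646 0.2566 0.6464] med|r| 0.0021 grip100 [0.4911 0.3265 0.1188]
top disc [ 0.5635 -0.2593  0.169 ] 7575
 peg 30 52 39.2 0.148 [ 0.679 -0.166  0.1  ] 0.114 [155.5 152.  149. ]
 peg 120 41 127.6 0.151 [ 0.472 -0.14   0.103] 0.113 [191. 110.  57.]
 peg 210 55 217.3 0.149 [ 0.445 -0.35   0.101] 0.114 [158. 156. 154.]
 peg 300 59 307.2 0.148 [ 0.653 -0.377  0.099] 0.115 [146. 137. 128.]
 pad 6 [ 0.512  -0.3387  0.0486] -123.0 0.0946
  box_green -96.4 0.079
  bowl_white -8.7 0.084
  dish_brown 83.9 0.088
side disc [ 0.5662 -0.2558  0.1703] 2132
 peg 30 53 39.9 0.15 [ 0.681 -0.16   0.093] 0.113 [116. 108. 106.]
 peg 120 59 127.4 0.154 [ 0.472 -0.134  0.094] 0.112 [149.  79.  47.]
 peg 210 51 215.8 0.149 [ 0.446 -0.343  0.095] 0.115 [120. 112. 109.]
 peg 300 52 308.6 0.147 [ 0.657 -0.371  0.093] 0.115 [122. 109. 101.]
 pad 227 [ 0.4884 -0.2646  0.048 ] -173.6 0.0782
  box_green -101.0 0.066
  bowl_white -10.5 0.083
  dish_brown 85.4 0.097
  return _methods._mean(a, axis=axis, dtype=dtype,
  ret = ret.dtype.type(ret / rcount)
```

View pics/crop.png

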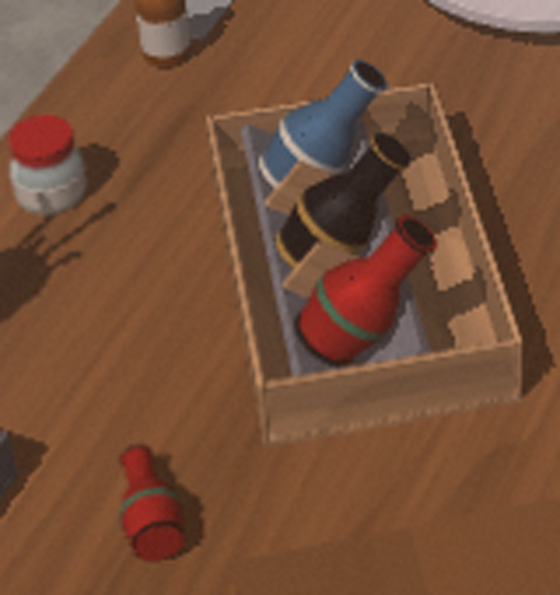

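The crop confirms it: the full-size red vase with the green band is in the bin's end slot (bin y=+100). The small red copy lies on the table outside the bin. Before moving, I'll check the heights along the approach path.

Run:
```python
from h import *
F=np.load('top0.npz');P=pts(F['d'],calibration('top'),np.ones((480,640),bool))
m=(P[:,2]>.03)&(P[:,2]<.6)&(P[:,1]>.4)&(P[:,0]>.1)&(P[:,0]<.55)
for x in np.arange(.1,.55,.05):
  print(round(x,2),[ (round(float(P[k][:,2].max()),2) if (k:=m&(abs(P[:,0]-x)<.025)&(abs(P[:,1]-y)<.025)).any() else 0) for y in np.arange(.4,.9,.05)])
```

```text
0.1 [0, 0, 0, 0.35, 0, 0, 0, 0, 0, 0]
0.15 [0, 0, 0, 0.35, 0.5, 0, 0.17, 0, 0, 0]
0.2 [0, 0, 0, 0.35, 0.5, 0.43, 0.34, 0.2, 0, 0]
0.25 [0, 0, 0, 0.21, 0.21, 0.21, 0.21, 0.21, 0, 0]
0.3 [0, 0, 0, 0.2, 0.21, 0.21, 0.21, 0.21, 0, 0]
0.35 [0, 0, 0, 0, 0.21, 0.21, 0.21, 0.21, 0, 0]
0.4 [0, 0, 0, 0, 0, 0.21, 0.21, 0.21, 0, 0]
0.45 [0, 0, 0, 0, 0, 0.21, 0.21, 0, 0, 0]
0.5 [0.08, 0, 0, 0, 0, 0, 0, 0, 0, 0]
```

step_arm([
  {"z": -0.03,"jaw": -0.3},
  {"z": -0.07},
  {"z": -0.1},
  {"z": -0.1,"x": -0.03,"y": -0.02,"yaw": 0.12},
  {"z": -0.1,"x": -0.07,"y": -0.04,"yaw": 0.28},
  {"z": -0.1,"x": -0.12,"y": -0.065,"yaw": 0.44},
  {"z": -0.1,"x": -0.17,"y": -0.09,"yaw": 0.6},
  {"z": -0.1,"x": -0.22,"y": -0.12,"yaw": 0.76},
])

```text
invalid input at $.series[0]: expected keys x, y, z, yaw, jaw
```

```bash
cat >> h.py <<'E'
def plan(tgt,ydeg=None):
    s=state();R=np.array(s['orientation']);p=np.array(s['tool_pos'])
    print('t',round(s['time_s'],2),'p',p.round(4),'ydeg',np.degrees(np.arctan2(R[1,1],R[0,1])).round(2),'w',round(s['gripper_width'],4),'ff',s['finger_force'],'ft',np.round(s['ft_force'],2),'j7',round(s['joint_positions'][6],2))
    print('tool shift',(R.T@(np.array(tgt)-p)).round(4),'yaw',None if ydeg is None else round((np.arctan2(R[1,1],R[0,1])-np.radians(ydeg)+np.pi)%(2*np.pi)-np.pi,4))
E
python3 -c "
from h import *
plan([.489,.325,.23],-56.1)"
```

```text
t 1.8 p [0.1707 0.6272 0.2055] ydeg 74.77 w 0.0938 ff 0.0 ft [ 0.14  0.98 -0.06] j7 -0.02
tool shift [-0.3865 -0.208  -0.0245] yaw 2.2842
```

step_arm([
  {"x": 0,"y": 0,"z": -0.03,"yaw": 0,"jaw": -0.3},
  {"x": 0,"y": 0,"z": -0.07,"yaw": 0,"jaw": -0.3},
  {"x": 0,"y": 0,"z": -0.1,"yaw": 0,"jaw": -0.3},
  {"x": -0.03,"y": -0.02,"z": -0.1,"yaw": 0.12,"jaw": -0.3},
  {"x": -0.07,"y": -0.04,"z": -0.1,"yaw": 0.28,"jaw": -0.3},
  {"x": -0.12,"y": -0.065,"z": -0.1,"yaw": 0.44,"jaw": -0.3},
  {"x": -0.17,"y": -0.09,"z": -0.1,"yaw": 0.6,"jaw": -0.3},
  {"x": -0.22,"y": -0.12,"z": -0.1,"yaw": 0.76,"jaw": -0.3},
])

```text
time_s: 2.8
tool_pos: [0.3527, 0.4526, 0.3057]
orientation: [[-0.514, 0.858, 0.0], [0.858, 0.514, 0.001], [0.0, 0.001, -1.0]]
ft_force: [0.8, 0.8, -0.1]
gripper_width: 0.0609
finger_force: 0.0
```

```bash
python3 -c "
from h import *
plan([.489,.325,.23],-56.1)"
```

```text
t 2.8 p [0.3527 0.4526 0.3057] ydeg 30.95 w 0.0609 ff 0.0 ft [ 0.77  0.77 -0.08] j7 -0.3
tool shift [-0.1795  0.0513  0.0756] yaw 1.5193
```

step_arm([
  {"x": -0.025,"y": 0.007,"z": 0,"yaw": 0.18,"jaw": -0.3},
  {"x": -0.05,"y": 0.014,"z": 0,"yaw": 0.36,"jaw": -0.3},
  {"x": -0.075,"y": 0.021,"z": 0,"yaw": 0.54,"jaw": -0.3},
  {"x": -0.1,"y": 0.028,"z": 0.01,"yaw": 0.72,"jaw": -0.3},
  {"x": -0.125,"y": 0.035,"z": 0.03,"yaw": 0.9,"jaw": -0.3},
  {"x": -0.15,"y": 0.042,"z": 0.05,"yaw": 1.08,"jaw": -0.3},
  {"x": -0.17,"y": 0.048,"z": 0.065,"yaw": 1.26,"jaw": -0.3},
  {"x": -0.18,"y": 0.051,"z": 0.075,"yaw": 1.44,"jaw": -0.3},
])

```text
time_s: 3.8
tool_pos: [0.4891, 0.3249, 0.2299]
orientation: [[0.785, 0.62, -0.0], [0.62, -0.785, -0.001], [-0.001, 0.0, -1.0]]
ft_force: [-0.5, 0.7, -1.0]
gripper_width: 0.0612
finger_force: 0.0
```

Run:
```python
from fit import *
plan([.488,.324,.102],-56.1)
F={}
for c in('side','top'):
    im,d=get_image(c);F[c]=(im,d)
    for m in masks_of('vase_red',c):
        P=pts(d,calibration(c),m['pixels'])
        if len(P)<1500 and P[:,2].max()>.1:
            P=P[P[:,2]>.09]; print(c,len(P),P.mean(0).round(3))
            X=np.array([np.cos(.592),np.sin(.592),0]);a=-.616*X+[0,0,.788]
            o=least_squares(lambda p:vres(P,np.r_[p,.04],a),[.54,.36],loss='soft_l1',f_scale=.002);print('grip',(np.r_[o.x,.04]+.1*a).round(4),np.median(abs(o.fun)).round(4))
            break
```

```text
t 3.8 p [0.4891 0.3249 0.2299] ydeg -51.71 w 0.0612 ff 0.0 ft [-0.5   0.7  -0.97] j7 -1.16
tool shift [-1.300e-03 -1.000e-04  1.279e-01] yaw 0.0766
side 531 [0.5   0.345 0.117]
grip [0.491  0.3281 0.1188] 0.0022
top 560 [0.614 0.167 0.117]
grip [0.5992 0.157  0.1188] 0.002
```

step_arm([
  {"x": 0,"y": 0,"z": 0.02,"yaw": 0.077,"jaw": -0.3},
  {"x": -0.001,"y": 0,"z": 0.045,"yaw": 0.077,"jaw": -0.3},
  {"x": -0.001,"y": 0,"z": 0.07,"yaw": 0.077,"jaw": -0.3},
  {"x": -0.001,"y": 0,"z": 0.09,"yaw": 0.077,"jaw": -0.3},
  {"x": -0.001,"y": 0,"z": 0.105,"yaw": 0.077,"jaw": -0.3},
  {"x": -0.001,"y": 0,"z": 0.118,"yaw": 0.077,"jaw": -0.3},
  {"x": -0.001,"y": 0,"z": 0.128,"yaw": 0.077,"jaw": -0.3},
  {"x": -0.001,"y": 0,"z": 0.128,"yaw": 0.077,"jaw": -0.3},
])

```text
time_s: 5.0
tool_pos: [0.4873, 0.3254, 0.1019]
orientation: [[0.826, 0.564, -0.001], [0.564, -0.826, -0.0], [-0.001, -0.0, -1.0]]
ft_force: [0.3, -0.2, -0.2]
gripper_width: 0.0609
finger_force: 0.0
```

Run:
```python
from h import *
plan([.488,.324,.102],-56.1)
im,d=get_image('side');cv2.imwrite('pics/g1.png',cv2.resize(im[220:380,230:390,::-1],None,fx=3.5,fy=3.5,interpolation=cv2.INTER_CUBIC))
```

```text
t 5.0 p [0.4873 0.3254 0.1019] ydeg -55.68 w 0.0609 ff 0.0 ft [ 0.3  -0.21 -0.21] j7 -1.12
tool shift [-0.0002  0.0015 -0.0001] yaw 0.0074
```

View pics/g1.png

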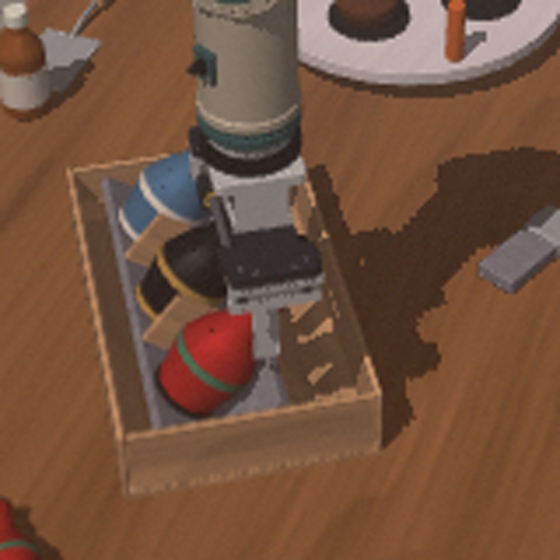

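The fingers straddle the red neck near crop (262,330), clear of the other vases. Closing now.

step_arm([
  {"x": 0,"y": 0,"z": 0,"yaw": 0,"jaw": 0.1},
  {"x": 0,"y": 0,"z": 0,"yaw": 0,"jaw": 0.25},
  {"x": 0,"y": 0,"z": 0,"yaw": 0,"jaw": 0.4},
  {"x": 0,"y": 0,"z": 0,"yaw": 0,"jaw": 0.6},
  {"x": 0,"y": 0,"z": 0,"yaw": 0,"jaw": 0.6},
  {"x": 0,"y": 0,"z": 0,"yaw": 0,"jaw": 0.6},
], force=20)

```text
time_s: 5.8
tool_pos: [0.4879, 0.3254, 0.1026]
orientation: [[0.826, 0.564, 0.0], [0.564, -0.826, 0.0], [0.0, 0.0, -1.0]]
ft_force: [0.8, 0.4, 3.1]
gripper_width: 0.0314
finger_force: 20.0
```

step_arm([
  {"x": -0.003,"y": 0,"z": -0.004,"yaw": 0,"jaw": 0.6},
  {"x": -0.008,"y": 0,"z": -0.01,"yaw": 0,"jaw": 0.6},
  {"x": -0.014,"y": 0,"z": -0.018,"yaw": 0,"jaw": 0.6},
  {"x": -0.022,"y": 0,"z": -0.028,"yaw": 0,"jaw": 0.6},
  {"x": -0.031,"y": 0,"z": -0.039,"yaw": 0,"jaw": 0.6},
  {"x": -0.04,"y": 0,"z": -0.051,"yaw": 0,"jaw": 0.6},
  {"x": -0.05,"y": 0,"z": -0.064,"yaw": 0,"jaw": 0.6},
  {"x": -0.06,"y": 0,"z": -0.077,"yaw": 0,"jaw": 0.6},
])

```text
time_s: 6.8
tool_pos: [0.4374, 0.2912, 0.1804]
orientation: [[0.826, 0.564, -0.0], [0.564, -0.826, 0.0], [-0.0, -0.0, -1.0]]
ft_force: [0.3, 0.2, -2.1]
gripper_width: 0.0317
finger_force: 20.0
```

Run:
```python
from h import *
plan([.4797,-.246,.3]);s=state();print(s['moment'])
im,d=get_image('side');cv2.imwrite('pics/g2.png',cv2.resize(im[200:380,230:410,::-1],None,fx=3,fy=3,interpolation=cv2.INTER_CUBIC))
```

```text
t 6.8 p [0.4374 0.2912 0.1804] ydeg -55.7 w 0.0317 ff 19.987419651224627 ft [ 0.31  0.21 -2.11] j7 -1.17
tool shift [-0.2678  0.4676 -0.1196] yaw None
[-0.03766615  0.16374494  0.01019669]
```

View pics/g2.png

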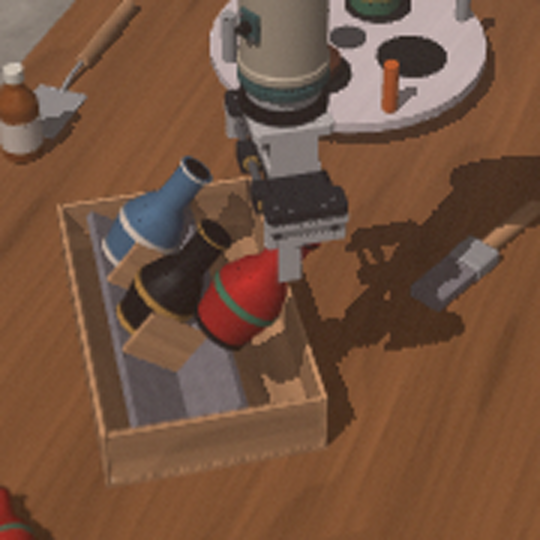

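The vase is held and clear of the slot, still leaning about 38° (foot at crop (232,335)). I'll raise it and carry it to the turntable. On the way I'll yaw it so the foot points outward, and then it can be tipped upright about its foot edge on the pad.

step_arm([
  {"x": -0.006,"y": 0.005,"z": -0.02,"yaw": -0.03,"jaw": 0.6},
  {"x": -0.015,"y": 0.02,"z": -0.045,"yaw": -0.1,"jaw": 0.6},
  {"x": -0.028,"y": 0.045,"z": -0.07,"yaw": -0.22,"jaw": 0.6},
  {"x": -0.042,"y": 0.08,"z": -0.09,"yaw": -0.36,"jaw": 0.6},
  {"x": -0.056,"y": 0.115,"z": -0.1,"yaw": -0.51,"jaw": 0.6},
  {"x": -0.07,"y": 0.15,"z": -0.1,"yaw": -0.66,"jaw": 0.6},
  {"x": -0.085,"y": 0.19,"z": -0.1,"yaw": -0.81,"jaw": 0.6},
  {"x": -0.1,"y": 0.23,"z": -0.1,"yaw": -0.96,"jaw": 0.6},
])

```text
time_s: 7.85
tool_pos: [0.4855, 0.0433, 0.2805]
orientation: [[0.007, 1.0, 0.001], [1.0, -0.007, -0.0], [-0.0, 0.001, -1.0]]
ft_force: [0.3, 0.7, -2.1]
gripper_width: 0.0315
finger_force: 20.0
```

```bash
python3 -c "
from h import *
plan([.5476,-.2548,.28],82.6)"
```

```text
t 7.85 p [0.4855 0.0433 0.2805] ydeg -0.37 w 0.0315 ff 19.984054642991396 ft [ 0.31  0.7  -2.08] j7 0.06
tool shift [-0.2977  0.064   0.0007] yaw -1.4482
```

step_arm([
  {"x": -0.04,"y": 0.008,"z": 0,"yaw": -0.16,"jaw": 0.6},
  {"x": -0.08,"y": 0.016,"z": 0,"yaw": -0.33,"jaw": 0.6},
  {"x": -0.12,"y": 0.025,"z": 0,"yaw": -0.51,"jaw": 0.6},
  {"x": -0.16,"y": 0.034,"z": 0,"yaw": -0.69,"jaw": 0.6},
  {"x": -0.2,"y": 0.043,"z": 0,"yaw": -0.87,"jaw": 0.6},
  {"x": -0.24,"y": 0.052,"z": 0,"yaw": -1.05,"jaw": 0.6},
  {"x": -0.275,"y": 0.06,"z": 0,"yaw": -1.23,"jaw": 0.6},
  {"x": -0.298,"y": 0.064,"z": 0,"yaw": -1.41,"jaw": 0.6},
])

```text
time_s: 8.85
tool_pos: [0.5451, -0.2567, 0.2802]
orientation: [[-0.986, 0.168, 0.0], [0.168, 0.986, -0.002], [-0.001, -0.002, -1.0]]
ft_force: [-0.0, 0.8, -3.1]
gripper_width: 0.0318
finger_force: 20.0
```

Run:
```python
from fit import *
plan([.5476,-.2548,.2],82.6)
A=np.array([.564,-.257]);th=np.radians(172.6)
im,d=get_image('side');cal=calibration('side')
C=np.r_[A+.085*np.array([np.cos(th),np.sin(th)]),.047]
t=np.linspace(0,2*np.pi,40);o=im.copy()
for c,r in((C,.042),(np.r_[A,.044],.17)):
    q=proj(np.c_[c[0]+r*np.cos(t),c[1]+r*np.sin(t),np.full(40,c[2])],cal)
    cv2.polylines(o,[q.astype(np.int32)[:,None]],True,(255,0,255),1)
cv2.imwrite('pics/p1.png',cv2.resize(o[110:270,270:430,::-1],None,fx=3.6,fy=3.6,interpolation=cv2.INTER_CUBIC))
for m in masks_of('vase_red','side'):
    P=pts(d,cal,m['pixels'])
    print(m['p'],m['bbox'],len(P),np.median(P,0).round(3))
    if len(P)>80 and abs(np.median(P,0)[1]+.26)<.1:
        s=state();G=np.array(s['tool_pos'])+[0,0,.019];x=np.array(s['orientation'])[:,0]
        def f(p):
            a=np.array([0,0,np.cos(p[0])])-np.sin(p[0])*x
            return vres(P,G-p[1]*a,a)
        r=least_squares(f,[.66,.102],loss='soft_l1',f_scale=.002);print('lean',np.degrees(r.x[0]),r.x[1],np.median(abs(r.fun)))
```

```text
t 8.85 p [ 0.5451 -0.2567  0.2802] ydeg 80.32 w 0.0318 ff 19.983115605500643 ft [-0.05  0.84 -3.13] j7 1.89
tool shift [-0.0021  0.0025  0.0802] yaw -0.0397
0.86 [224.7, 362.1, 245.4, 395.8] 414 [0.59  0.562 0.037]
0.7 [352.5, 149.3, 372.0, 183.5] 481 [ 0.506 -0.228  0.264]
lean 36.70330037694854 0.09711733372841921 0.003155802276012608
0.45 [299.7, 176.6, 390.7, 245.2] 3538 [ 0.538 -0.225  0.046]
lean 1.443331899000312 0.2960035625540568 0.09615719596765059
```

View pics/p1.png

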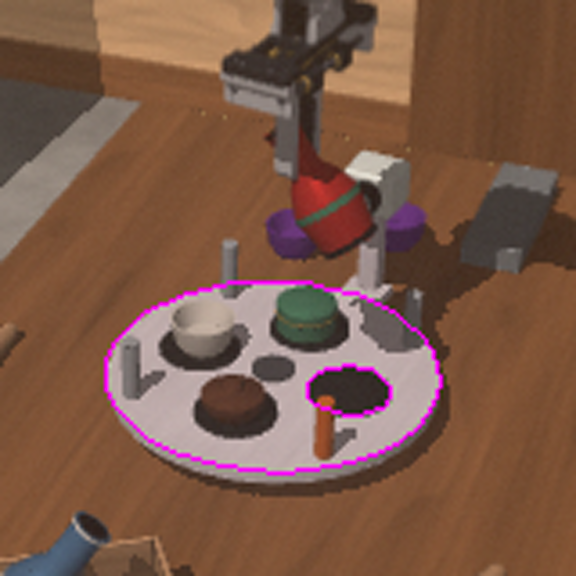

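The predicted pad and disc circles lie exactly on the picture; pad centre is at crop (348,390). The vase leans about 37° with its foot outward. Lowering now.

step_arm([
  {"x": -0.001,"y": 0.001,"z": 0.015,"yaw": -0.02,"jaw": 0.6},
  {"x": -0.002,"y": 0.002,"z": 0.035,"yaw": -0.04,"jaw": 0.6},
  {"x": -0.002,"y": 0.0025,"z": 0.06,"yaw": -0.04,"jaw": 0.6},
  {"x": -0.002,"y": 0.0025,"z": 0.085,"yaw": -0.04,"jaw": 0.6},
  {"x": -0.002,"y": 0.0025,"z": 0.107,"yaw": -0.04,"jaw": 0.6},
  {"x": -0.002,"y": 0.0025,"z": 0.125,"yaw": -0.04,"jaw": 0.6},
  {"x": -0.002,"y": 0.0025,"z": 0.138,"yaw": -0.04,"jaw": 0.6},
  {"x": -0.002,"y": 0.0025,"z": 0.144,"yaw": -0.04,"jaw": 0.6},
])

```text
time_s: 9.95
tool_pos: [0.5476, -0.2501, 0.1346]
orientation: [[-0.991, 0.132, -0.001], [0.132, 0.991, 0.001], [0.001, 0.001, -1.0]]
ft_force: [0.6, -0.6, -3.4]
gripper_width: 0.0317
finger_force: 20.0
```

step_arm([
  {"x": 0,"y": 0,"z": 0.002,"yaw": 0,"jaw": 0.6},
  {"x": 0,"y": 0,"z": 0.005,"yaw": 0,"jaw": 0.6},
  {"x": 0,"y": 0,"z": 0.008,"yaw": 0,"jaw": 0.6},
  {"x": 0,"y": 0,"z": 0.01,"yaw": 0,"jaw": 0.6},
  {"x": 0,"y": 0,"z": 0.01,"yaw": 0,"jaw": 0.6},
], force=12)

```text
time_s: 10.58
tool_pos: [0.5483, -0.2515, 0.1257]
orientation: [[-0.991, 0.132, 0.001], [0.132, 0.991, -0.0], [-0.001, -0.0, -1.0]]
ft_force: [0.5, -0.1, -0.9]
gripper_width: 0.0316
finger_force: 12.0
```

step_arm([
  {"x": 0,"y": 0,"z": -0.005,"yaw": 0,"jaw": 0.6},
  {"x": 0,"y": -0.003,"z": -0.005,"yaw": 0,"jaw": 0.6},
  {"x": 0,"y": -0.003,"z": -0.001,"yaw": 0,"jaw": 0.6},
  {"x": 0,"y": -0.003,"z": 0.003,"yaw": 0,"jaw": 0.6},
  {"x": 0.004,"y": -0.003,"z": 0.002,"yaw": 0,"jaw": 0.6},
  {"x": 0.009,"y": -0.003,"z": 0,"yaw": 0,"jaw": 0.6},
  {"x": 0.0135,"y": -0.003,"z": -0.001,"yaw": 0,"jaw": 0.6},
  {"x": 0.018,"y": -0.003,"z": -0.0025,"yaw": 0,"jaw": 0.6},
], force=10)

```text
time_s: 11.58
tool_pos: [0.5309, -0.2523, 0.1289]
orientation: [[-0.991, 0.132, 0.003], [0.132, 0.991, -0.001], [-0.003, -0.001, -1.0]]
ft_force: [3.4, -0.5, 4.4]
gripper_width: 0.0317
finger_force: 10.2
```

```bash
cat > lean.py <<'E'
from fit import *
def lean(c='side',name=None):
    im,d=get_image(c);cal=calibration(c);s=state()
    if name:cv2.imwrite(name,cv2.resize(im[110:270,270:430,::-1],None,fx=3.6,fy=3.6,interpolation=cv2.INTER_CUBIC))
    G=np.array(s['tool_pos'])+[0,0,.019];R=np.array(s['orientation']);x=R[:,0]
    for m in masks_of('vase_red',c):
        P=pts(d,cal,m['pixels']); 
        if len(P)<80 or len(P)>1500 or np.linalg.norm(np.median(P,0)[:2]-[.48,-.246])>.1:continue
        def f(p):
            a=np.array([0,0,np.cos(p[0])])-np.sin(p[0])*x
            return vres(P,G-p[1]*a,a)
        r=least_squares(f,[.3,.1],loss='soft_l1',f_scale=.002);a=np.array([0,0,np.cos(r.x[0])])-np.sin(r.x[0])*x
        print(c,len(P),'lean',np.degrees(r.x[0]).round(1),'s',r.x[1].round(4),'foot',(G-r.x[1]*a).round(4),np.median(abs(r.fun)).round(4))
E
python3 -c "
from lean import *
plan([.4797,-.246,.13],82.6);lean()"
```

```text
t 11.57 p [ 0.5309 -0.2523  0.1289] ydeg 82.4 w 0.0317 ff 10.240300194327574 ft [ 3.37 -0.49  4.41] j7 1.95
tool shift [ 0.0516 -0.0005 -0.0013] yaw -0.0035
```

step_arm([
  {"x": 0.0045,"y": 0,"z": -0.001,"yaw": 0,"jaw": 0.6},
  {"x": 0.009,"y": 0,"z": -0.002,"yaw": 0,"jaw": 0.6},
  {"x": 0.0135,"y": 0,"z": -0.0025,"yaw": 0,"jaw": 0.6},
  {"x": 0.018,"y": 0,"z": -0.003,"yaw": 0,"jaw": 0.6},
  {"x": 0.018,"y": 0,"z": -0.003,"yaw": 0,"jaw": 0.6},
], force=7)

```text
time_s: 12.3
tool_pos: [0.511, -0.2495, 0.1309]
orientation: [[-0.991, 0.133, -0.001], [0.133, 0.991, 0.0], [0.001, 0.0, -1.0]]
ft_force: [0.5, -0.1, 5.3]
gripper_width: 0.0318
finger_force: 7.2
```

```bash
python3 -c "
from lean import *
plan([.4797,-.246,.13],82.6);lean('side','pics/t1.png');lean('top')"
```

```text
t 12.3 p [ 0.511  -0.2495  0.1309] ydeg 82.37 w 0.0318 ff 7.231771980877966 ft [ 0.49 -0.06  5.3 ] j7 1.96
tool shift [ 0.0315 -0.0007  0.001 ] yaw -0.004
side 407 lean 14.2 s 0.0954 foot [ 0.488  -0.2464  0.0575] 0.0028
```

View pics/t1.png

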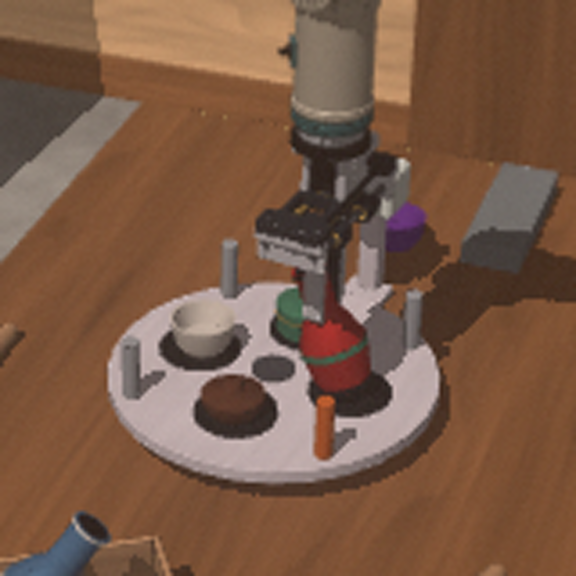

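It's tipping well: the lean is about 14–16°, with the foot edge on the pad at crop (340,385). Continuing to upright.

step_arm([
  {"x": 0.0045,"y": 0,"z": 0,"yaw": 0,"jaw": 0.6},
  {"x": 0.009,"y": 0,"z": 0.0005,"yaw": 0,"jaw": 0.6},
  {"x": 0.0135,"y": 0,"z": 0.001,"yaw": 0,"jaw": 0.6},
  {"x": 0.018,"y": 0,"z": 0.0015,"yaw": 0,"jaw": 0.6},
  {"x": 0.0225,"y": 0,"z": 0.0025,"yaw": 0,"jaw": 0.6},
  {"x": 0.027,"y": 0,"z": 0.0035,"yaw": 0,"jaw": 0.6},
  {"x": 0.028,"y": 0,"z": 0.0035,"yaw": 0,"jaw": 0.6},
], force=7)

```text
time_s: 13.38
tool_pos: [0.4831, -0.2458, 0.1278]
orientation: [[-0.991, 0.133, -0.001], [0.133, 0.991, 0.0], [0.001, 0.0, -1.0]]
ft_force: [-1.1, -0.1, 8.8]
gripper_width: 0.0316
finger_force: 7.0
```

```bash
python3 -c "
from lean import *
plan([.4797,-.246,.13],82.6);lean('side');lean('top')"
```

```text
t 13.38 p [ 0.4831 -0.2458  0.1278] ydeg 82.37 w 0.0316 ff 7.0316707191523165 ft [-1.07 -0.07  8.78] j7 1.98
tool shift [ 0.0034 -0.0007 -0.0022] yaw -0.004
side 368 lean -4.2 s 0.0938 foot [ 0.4899 -0.2467  0.0532] 0.0035
```

```bash
cat >> lean.py <<'E'
def free(ctr,c='side'):
    im,d=get_image(c);cal=calibration(c)
    for m in masks_of('vase_red',c):
        P=pts(d,cal,cv2.erode(m['pixels'].astype(np.uint8),np.ones((3,3)))>0)
        if len(P)<80 or len(P)>1500 or np.linalg.norm(np.median(P,0)[:2]-ctr[:2])>.1:continue
        def ax(p):
            a=np.array([p[2],p[3],1]);return a/np.linalg.norm(a)
        r=least_squares(lambda p:vres(P,np.r_[p[:2],.047],ax(p)),[*ctr[:2],0,0],loss='soft_l1',f_scale=.002)
        q=r.x;print(c,len(P),'foot',q[:2].round(4),'tilt deg x,y',np.degrees(q[2:]).round(1),np.median(abs(r.fun)).round(4))
E
python3 -c "
from lean import *
free([.4797,-.246]);free([.4797,-.246]);free([.4797,-.246],'top')"
```

```text
side 275 foot [ 0.4864 -0.253 ] tilt deg x,y [ 2.9 11.5] 0.0026
side 254 foot [ 0.4889 -0.2526] tilt deg x,y [-0.1 12.2] 0.0026
```

step_arm([
  {"x": -0.001,"y": 0,"z": 0.001,"yaw": 0,"jaw": 0.6},
  {"x": -0.001,"y": 0,"z": 0.001,"yaw": 0,"jaw": 0.6},
  {"x": -0.001,"y": 0,"z": 0.001,"yaw": 0,"jaw": 0.6},
], force=3)

```text
time_s: 14.25
tool_pos: [0.4832, -0.2456, 0.1262]
orientation: [[-0.991, 0.133, -0.004], [0.133, 0.991, 0.001], [0.004, 0.001, -1.0]]
ft_force: [-1.4, 1.2, 7.8]
gripper_width: 0.0313
finger_force: 5.3
```

step_arm([
  {"x": -0.001,"y": 0,"z": 0,"yaw": 0,"jaw": 0.6},
  {"x": -0.001,"y": 0,"z": 0,"yaw": 0,"jaw": 0.6},
  {"x": 0,"y": 0,"z": -0.004,"yaw": 0,"jaw": 0.6},
  {"x": 0,"y": 0,"z": -0.008,"yaw": 0,"jaw": 0.6},
  {"x": 0,"y": 0,"z": -0.008,"yaw": 0,"jaw": 0.6},
], force=14)

```text
time_s: 14.88
tool_pos: [0.4847, -0.2456, 0.1342]
orientation: [[-0.991, 0.132, -0.001], [0.132, 0.991, 0.0], [0.001, 0.0, -1.0]]
ft_force: [-0.6, 0.3, -2.6]
gripper_width: 0.0309
finger_force: 14.8
```

```bash
python3 -c "
from lean import *
plan([.4797,-.246,.13],82.6);lean('side','pics/t2.png');free([.4797,-.246]);print(state()['moment'])"
```

```text
t 14.88 p [ 0.4847 -0.2456  0.1342] ydeg 82.4 w 0.0309 ff 14.782027558376285 ft [-0.59  0.25 -2.55] j7 1.98
tool shift [ 0.0049 -0.001   0.0042] yaw -0.0034
side 395 lean -6.4 s 0.0918 foot [ 0.4949 -0.247   0.0619] 0.0033
side 271 foot [ 0.4912 -0.2571] tilt deg x,y [-0.9 17.8] 0.0035
[0.01637221 0.03777902 0.01407992]
```

View pics/t2.png

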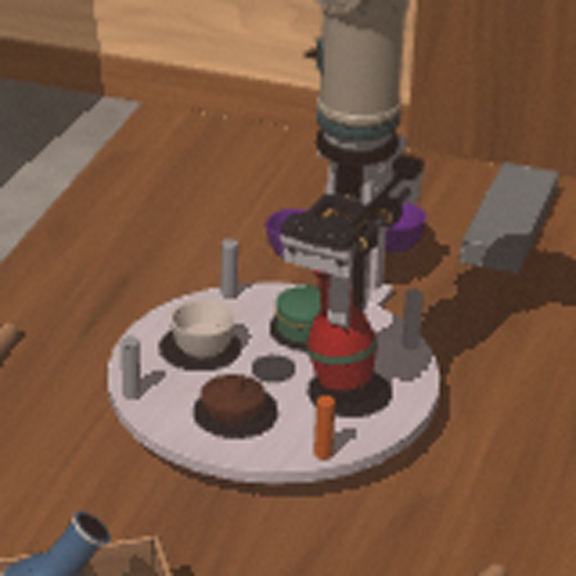

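The vase now hangs close to upright over the pad (foot at crop (343,385)), slightly inward of the pad centre at (348,390). I'll shift it outward 7 mm, set it down and release.

step_arm([
  {"x": 0.004,"y": -0.001,"z": 0,"yaw": 0,"jaw": 0.6},
  {"x": 0.007,"y": -0.001,"z": 0,"yaw": 0,"jaw": 0.6},
  {"x": 0.007,"y": -0.001,"z": 0.003,"yaw": 0,"jaw": 0.6},
  {"x": 0.007,"y": -0.001,"z": 0.006,"yaw": 0,"jaw": 0.6},
  {"x": 0.007,"y": -0.001,"z": 0.008,"yaw": 0,"jaw": 0.6},
  {"x": 0.007,"y": -0.001,"z": 0.009,"yaw": 0,"jaw": 0.6},
  {"x": 0.007,"y": -0.001,"z": 0.009,"yaw": 0,"jaw": 0.6},
], force=8)

```text
time_s: 15.95
tool_pos: [0.4781, -0.246, 0.1263]
orientation: [[-0.991, 0.132, 0.0], [0.132, 0.991, 0.0], [-0.0, 0.0, -1.0]]
ft_force: [-2.0, 1.1, 6.0]
gripper_width: 0.031
finger_force: 10.7
```

step_arm([
  {"x": 0,"y": 0,"z": 0,"yaw": 0,"jaw": 0.4},
  {"x": 0,"y": 0,"z": 0,"yaw": 0,"jaw": 0.36},
  {"x": 0,"y": 0,"z": 0,"yaw": 0,"jaw": 0.33},
  {"x": 0,"y": 0,"z": 0,"yaw": 0,"jaw": 0.3},
  {"x": 0,"y": 0,"z": 0,"yaw": 0,"jaw": 0.26},
  {"x": 0,"y": 0,"z": 0,"yaw": 0,"jaw": 0.2},
  {"x": 0,"y": 0,"z": 0,"yaw": 0,"jaw": 0.1},
  {"x": 0,"y": 0,"z": 0,"yaw": 0,"jaw": 0},
], force=3)

```text
time_s: 16.95
tool_pos: [0.4782, -0.2461, 0.1253]
orientation: [[-0.991, 0.132, 0.0], [0.132, 0.991, -0.0], [-0.0, -0.0, -1.0]]
ft_force: [0.7, 0.3, 0.7]
gripper_width: 0.046
finger_force: 0.0
```

```bash
python3 -c "
from lean import *
plan([.4797,-.246,.23],82.6);free([.4797,-.246]);free([.4797,-.246],'top')"
```

```text
t 16.95 p [ 0.4782 -0.2461  0.1253] ydeg 82.39 w 0.046 ff 0.0 ft [0.74 0.32 0.69] j7 1.98
tool shift [-0.0015  0.0003 -0.1047] yaw -0.0036
side 245 foot [ 0.475  -0.2504] tilt deg x,y [ 4.5 12.8] 0.0025
```

step_arm([
  {"x": 0,"y": 0,"z": -0.005,"yaw": 0,"jaw": -0.2},
  {"x": 0,"y": 0,"z": -0.02,"yaw": 0,"jaw": -0.2},
  {"x": 0,"y": 0,"z": -0.045,"yaw": 0,"jaw": -0.2},
  {"x": 0,"y": 0,"z": -0.08,"yaw": 0,"jaw": -0.2},
  {"x": 0.02,"y": 0.04,"z": -0.11,"yaw": 0,"jaw": -0.2},
  {"x": 0.03,"y": 0.08,"z": -0.11,"yaw": 0.1,"jaw": -0.2},
  {"x": 0.03,"y": 0.12,"z": -0.11,"yaw": 0.25,"jaw": -0.2},
  {"x": 0.03,"y": 0.12,"z": -0.11,"yaw": 0.42,"jaw": -0.2},
])

```text
time_s: 18.15
tool_pos: [0.4648, -0.1195, 0.2367]
orientation: [[-0.851, 0.525, 0.002], [0.525, 0.851, 0.002], [-0.001, 0.002, -1.0]]
ft_force: [-0.4, -0.0, 0.7]
gripper_width: 0.0565
finger_force: 0.0
```

Run:
```python
from lean import *
plan([.4725,-.138,.23],-142.4)
free([.4797,-.246]);free([.4797,-.246]);free([.4797,-.246],'top')
im,d=get_image('side');cal=calibration('side');t=np.linspace(0,2*np.pi,40);o=im.copy()
for r,z in((.027,.047),(.0185,.177)):
    q=proj(np.c_[.4797+r*np.cos(t),-.246+r*np.sin(t),np.full(40,z)],cal);cv2.polylines(o,[q.astype(np.int32)[:,None]],True,(0,255,255),1)
cv2.imwrite('pics/v1.png',cv2.resize(o[140:260,290:410,::-1],None,fx=4.8,fy=4.8,interpolation=cv2.INTER_CUBIC))
```

```text
t 18.15 p [ 0.4648 -0.1195  0.2367] ydeg 58.34 w 0.0565 ff 0.0 ft [-0.45 -0.02  0.71] j7 1.35
tool shift [-0.0162 -0.0117  0.0067] yaw -2.7796
side 355 foot [ 0.4798 -0.2409] tilt deg x,y [-1.5 -0. ] 0.0025
side 382 foot [ 0.4815 -0.2406] tilt deg x,y [-2.9 -0.3] 0.0028
```

View pics/v1.png

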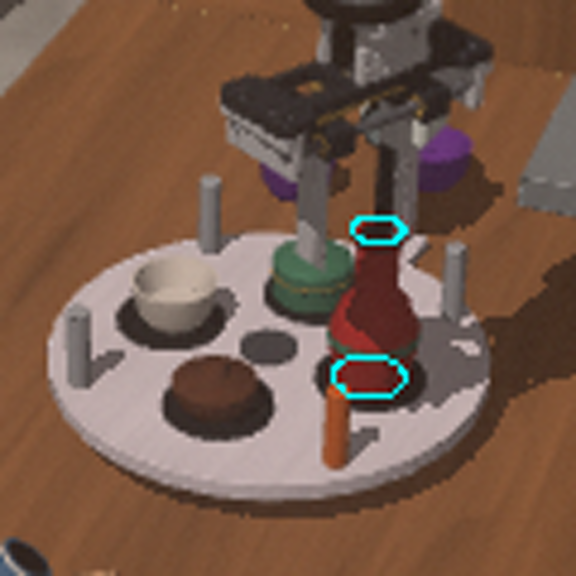

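The vase stands upright in the middle of its pad; both predicted outlines coincide with it (foot (370,377), lip (378,230)). Next I'll turn the wrist for the peg.

step_arm([
  {"x": -0.004,"y": -0.003,"z": 0,"yaw": 0.15,"jaw": -0.2},
  {"x": -0.008,"y": -0.006,"z": 0,"yaw": 0.31,"jaw": -0.2},
  {"x": -0.012,"y": -0.009,"z": 0,"yaw": 0.47,"jaw": -0.2},
  {"x": -0.016,"y": -0.012,"z": 0,"yaw": 0.63,"jaw": -0.2},
  {"x": -0.016,"y": -0.012,"z": 0,"yaw": 0.79,"jaw": -0.2},
  {"x": -0.016,"y": -0.012,"z": 0,"yaw": 0.95,"jaw": -0.2},
  {"x": -0.016,"y": -0.012,"z": 0,"yaw": 1.11,"jaw": -0.2},
  {"x": -0.016,"y": -0.012,"z": 0,"yaw": 1.27,"jaw": -0.2},
])

```text
time_s: 19.5
tool_pos: [0.4713, -0.1422, 0.2354]
orientation: [[0.254, 0.967, -0.0], [0.967, -0.254, 0.0], [0.0, -0.0, -1.0]]
ft_force: [0.2, 0.4, -0.3]
gripper_width: 0.0564
finger_force: 0.0
```

step_arm([
  {"x": 0,"y": 0,"z": 0,"yaw": 0.16,"jaw": -0.2},
  {"x": 0,"y": 0,"z": 0,"yaw": 0.32,"jaw": -0.2},
  {"x": 0,"y": 0,"z": 0,"yaw": 0.48,"jaw": -0.2},
  {"x": 0,"y": 0,"z": 0,"yaw": 0.64,"jaw": -0.2},
  {"x": 0,"y": 0,"z": 0,"yaw": 0.8,"jaw": -0.2},
  {"x": 0,"y": 0,"z": 0,"yaw": 0.96,"jaw": -0.2},
  {"x": 0,"y": 0,"z": 0,"yaw": 1.12,"jaw": -0.2},
  {"x": 0,"y": 0,"z": 0,"yaw": 1.28,"jaw": -0.2},
])

```text
time_s: 20.5
tool_pos: [0.4713, -0.1421, 0.2354]
orientation: [[0.999, 0.034, -0.0], [0.034, -0.999, 0.0], [-0.0, -0.0, -1.0]]
ft_force: [-0.3, -0.5, -0.0]
gripper_width: 0.0567
finger_force: 0.0
```

step_arm([
  {"x": 0,"y": 0,"z": 0,"yaw": 0.16,"jaw": -0.2},
  {"x": 0,"y": 0,"z": 0,"yaw": 0.32,"jaw": -0.2},
  {"x": 0,"y": 0,"z": 0,"yaw": 0.48,"jaw": -0.2},
  {"x": 0,"y": 0,"z": 0,"yaw": 0.64,"jaw": -0.2},
  {"x": 0,"y": 0,"z": 0,"yaw": 0.8,"jaw": -0.2},
  {"x": 0,"y": 0,"z": 0,"yaw": 0.95,"jaw": -0.2},
  {"x": 0,"y": 0,"z": 0,"yaw": 0.95,"jaw": -0.2},
])

```text
time_s: 21.38
tool_pos: [0.4713, -0.1421, 0.2351]
orientation: [[0.614, -0.789, -0.001], [-0.789, -0.614, -0.0], [-0.0, 0.001, -1.0]]
ft_force: [-0.4, -0.2, 1.2]
gripper_width: 0.0564
finger_force: 0.0
```

```bash
python3 -c "
from h import *
plan([.4725,-.138,.09],-142.4);print(np.round(state()['joint_positions'],2))"
```

```text
t 21.38 p [ 0.4713 -0.1421  0.2351] ydeg -142.11 w 0.0564 ff 0.0 ft [-0.38 -0.2   1.15] j7 -1.45
tool shift [-0.0024 -0.0036  0.1451] yaw 0.005
[-0.52  0.66  1.24  1.93 -0.71  1.09 -1.45]
```

step_arm([
  {"x": -0.002,"y": -0.003,"z": 0.02,"yaw": 0,"jaw": -0.2},
  {"x": -0.0025,"y": -0.0035,"z": 0.045,"yaw": 0,"jaw": -0.2},
  {"x": -0.0025,"y": -0.0035,"z": 0.07,"yaw": 0,"jaw": -0.2},
  {"x": -0.0025,"y": -0.0035,"z": 0.095,"yaw": 0,"jaw": -0.2},
  {"x": -0.0025,"y": -0.0035,"z": 0.115,"yaw": 0,"jaw": -0.2},
  {"x": -0.0025,"y": -0.0035,"z": 0.13,"yaw": 0,"jaw": -0.2},
  {"x": -0.0025,"y": -0.0035,"z": 0.14,"yaw": 0,"jaw": -0.2},
  {"x": -0.0025,"y": -0.0035,"z": 0.144,"yaw": 0,"jaw": -0.2},
])

```text
time_s: 22.38
tool_pos: [0.4727, -0.1377, 0.0912]
orientation: [[0.613, -0.79, -0.0], [-0.79, -0.613, 0.0], [-0.0, 0.0, -1.0]]
ft_force: [-0.4, 0.8, 0.6]
gripper_width: 0.0559
finger_force: 0.0
```

Run:
```python
from h import *
plan([.4725,-.138,.09],-142.4);print(np.round(state()['joint_positions'],2))
im,d=get_image('side');cv2.imwrite('pics/k1.png',cv2.resize(im[140:260,290:410,::-1],None,fx=4,fy=4,interpolation=cv2.INTER_CUBIC))
```

```text
t 22.38 p [ 0.4727 -0.1377  0.0912] ydeg -142.18 w 0.0559 ff 0.0 ft [-0.36  0.76  0.62] j7 -1.24
tool shift [0.0002 0.0004 0.0012] yaw 0.0039
[-0.38  0.83  1.    2.07 -0.99  0.83 -1.24]
```

View pics/k1.png

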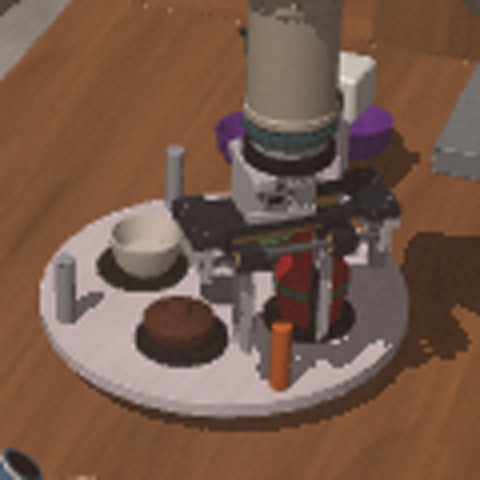

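The fingertips at (243,350) and (325,335) sit either side of the peg, which is at (281,342) at that height. Closing lightly on the peg.

step_arm([
  {"x": 0,"y": 0,"z": 0,"yaw": 0,"jaw": 0.1},
  {"x": 0,"y": 0,"z": 0,"yaw": 0,"jaw": 0.3},
  {"x": 0,"y": 0,"z": 0,"yaw": 0,"jaw": 0.45},
  {"x": 0,"y": 0,"z": 0,"yaw": 0,"jaw": 0.55},
  {"x": 0,"y": 0,"z": 0,"yaw": 0,"jaw": 0.7},
  {"x": 0,"y": 0,"z": 0,"yaw": 0,"jaw": 0.7},
], force=6)

```text
time_s: 23.18
tool_pos: [0.4719, -0.1381, 0.0916]
orientation: [[0.612, -0.791, -0.001], [-0.791, -0.612, -0.001], [-0.0, 0.001, -1.0]]
ft_force: [-3.2, -2.0, 3.3]
gripper_width: 0.0178
finger_force: 6.0
```

Run:
```python
from h import *
plan([.4725,-.138,.09],-142.4)
# arc rows in the tool frame: th0 = peg angle about A
A=np.array([.564,-.257]);p=np.array(state()['tool_pos'][:2])
print(np.degrees(np.arctan2(*(p-A)[::-1])),np.linalg.norm(p-A))
for a in np.radians([0.5,1.5,3,5,7.5,10,12.5,15,18,22.5]):  # tool y along tangent(ccw), x = inward radial
    print(np.degrees(a).round(1),'x',round(.15*(1-np.cos(a)),4),'y',round(.15*np.sin(a),4),'yaw',round(-a,4))
```

```text
t 23.18 p [ 0.4719 -0.1381  0.0916] ydeg -142.25 w 0.0178 ff 6.000206395983696 ft [-3.19 -2.    3.25] j7 -1.25
tool shift [ 0.0002 -0.0006  0.0016] yaw 0.0027
127.76682142805609 0.1503476660480599
0.5 x 0.0 y 0.0013 yaw -0.0087
1.5 x 0.0001 y 0.0039 yaw -0.0262
3.0 x 0.0002 y 0.0079 yaw -0.0524
5.0 x 0.0006 y 0.0131 yaw -0.0873
7.5 x 0.0013 y 0.0196 yaw -0.1309
10.0 x 0.0023 y 0.026 yaw -0.1745
12.5 x 0.0036 y 0.0325 yaw -0.2182
15.0 x 0.0051 y 0.0388 yaw -0.2618
18.0 x 0.0073 y 0.0464 yaw -0.3142
22.5 x 0.0114 y 0.0574 yaw -0.3927
```

step_arm([
  {"x": 0,"y": 0.0013,"z": 0,"yaw": -0.0087,"jaw": 0.7},
  {"x": 0.0001,"y": 0.0039,"z": 0,"yaw": -0.0262,"jaw": 0.7},
  {"x": 0.0002,"y": 0.0079,"z": 0,"yaw": -0.0524,"jaw": 0.7},
  {"x": 0.0006,"y": 0.0131,"z": 0,"yaw": -0.0873,"jaw": 0.7},
  {"x": 0.0013,"y": 0.0196,"z": 0,"yaw": -0.1309,"jaw": 0.7},
  {"x": 0.0023,"y": 0.026,"z": 0,"yaw": -0.1745,"jaw": 0.7},
  {"x": 0.0036,"y": 0.0325,"z": 0,"yaw": -0.2182,"jaw": 0.7},
  {"x": 0.0051,"y": 0.0388,"z": 0,"yaw": -0.2618,"jaw": 0.7},
], force=15)

```text
time_s: 24.18
tool_pos: [0.4457, -0.1643, 0.0915]
orientation: [[0.799, -0.601, 0.001], [-0.601, -0.799, 0.002], [-0.001, -0.002, -1.0]]
ft_force: [0.7, 2.1, 2.6]
gripper_width: 0.0175
finger_force: 15.0
```

step_arm([
  {"x": 0.0001,"y": 0.0065,"z": 0,"yaw": -0.0436,"jaw": 0.7},
  {"x": 0.0006,"y": 0.0131,"z": 0,"yaw": -0.0873,"jaw": 0.7},
  {"x": 0.0013,"y": 0.0196,"z": 0,"yaw": -0.1309,"jaw": 0.7},
  {"x": 0.0023,"y": 0.026,"z": 0,"yaw": -0.1745,"jaw": 0.7},
  {"x": 0.0036,"y": 0.0325,"z": 0,"yaw": -0.2182,"jaw": 0.7},
  {"x": 0.0051,"y": 0.0388,"z": 0,"yaw": -0.2618,"jaw": 0.7},
  {"x": 0.0069,"y": 0.0451,"z": 0,"yaw": -0.3054,"jaw": 0.7},
  {"x": 0.009,"y": 0.0513,"z": 0,"yaw": -0.3491,"jaw": 0.7},
])

```text
time_s: 25.18
tool_pos: [0.4204, -0.2105, 0.0914]
orientation: [[0.956, -0.292, -0.001], [-0.292, -0.956, 0.003], [-0.002, -0.002, -1.0]]
ft_force: [-1.6, 3.0, 5.8]
gripper_width: 0.0177
finger_force: 15.0
```

step_arm([
  {"x": 0.0001,"y": 0.0065,"z": 0,"yaw": -0.0436,"jaw": 0.7},
  {"x": 0.0006,"y": 0.0131,"z": 0,"yaw": -0.0873,"jaw": 0.7},
  {"x": 0.0013,"y": 0.0196,"z": 0,"yaw": -0.1309,"jaw": 0.7},
  {"x": 0.0023,"y": 0.026,"z": 0,"yaw": -0.1745,"jaw": 0.7},
  {"x": 0.0036,"y": 0.0325,"z": 0,"yaw": -0.2182,"jaw": 0.7},
  {"x": 0.0051,"y": 0.0388,"z": 0,"yaw": -0.2618,"jaw": 0.7},
  {"x": 0.0069,"y": 0.0451,"z": 0,"yaw": -0.3054,"jaw": 0.7},
  {"x": 0.009,"y": 0.0513,"z": 0,"yaw": -0.3491,"jaw": 0.7},
])

```text
time_s: 26.18
tool_pos: [0.4126, -0.2629, 0.0914]
orientation: [[0.999, 0.051, -0.003], [0.051, -0.999, 0.002], [-0.003, -0.002, -1.0]]
ft_force: [-4.2, 1.4, 6.3]
gripper_width: 0.0173
finger_force: 15.0
```

```bash
python3 -c "
from h import *
p=np.array(state()['tool_pos'])[:2]-[.564,-.257];plan([.4,-.3,.09]);print(np.degrees(np.arctan2(p[1],p[0]))%360,np.linalg.norm(p),np.round(state()['joint_positions'],2))"
```

```text
t 26.18 p [ 0.4126 -0.2629  0.0914] ydeg -87.05 w 0.0173 ff 15.000092536211014 ft [-4.17  1.41  6.3 ] j7 -0.23
tool shift [-0.0145  0.0364  0.0014] yaw None
182.23457545584625 0.15150780391044374 [ 0.05  0.7   0.72  2.07 -0.77  0.66 -0.23]
```

step_arm([
  {"x": 0.0003,"y": 0.0065,"z": 0,"yaw": -0.0436,"jaw": 0.7},
  {"x": 0.001,"y": 0.0131,"z": 0,"yaw": -0.0873,"jaw": 0.7},
  {"x": 0.002,"y": 0.0196,"z": 0,"yaw": -0.1309,"jaw": 0.7},
  {"x": 0.003,"y": 0.026,"z": 0,"yaw": -0.1745,"jaw": 0.7},
  {"x": 0.0045,"y": 0.0325,"z": 0,"yaw": -0.2182,"jaw": 0.7},
  {"x": 0.006,"y": 0.0388,"z": 0,"yaw": -0.2618,"jaw": 0.7},
  {"x": 0.0078,"y": 0.0451,"z": 0,"yaw": -0.3054,"jaw": 0.7},
  {"x": 0.01,"y": 0.0513,"z": 0,"yaw": -0.3491,"jaw": 0.7},
])

```text
time_s: 27.18
tool_pos: [0.4213, -0.3094, 0.0912]
orientation: [[0.921, 0.389, -0.009], [0.389, -0.921, 0.011], [-0.004, -0.014, -1.0]]
ft_force: [-13.2, 13.1, 22.0]
gripper_width: 0.0174
finger_force: 15.0
```

step_arm([
  {"x": 0.0001,"y": 0.0065,"z": 0,"yaw": -0.0436,"jaw": 0.7},
  {"x": 0.0006,"y": 0.0131,"z": 0,"yaw": -0.0873,"jaw": 0.7},
  {"x": 0.0013,"y": 0.0196,"z": 0,"yaw": -0.1309,"jaw": 0.7},
  {"x": 0.0021,"y": 0.025,"z": 0,"yaw": -0.168,"jaw": 0.7},
  {"x": 0.003,"y": 0.03,"z": 0,"yaw": -0.201,"jaw": 0.7},
  {"x": 0.004,"y": 0.034,"z": 0,"yaw": -0.229,"jaw": 0.7},
  {"x": 0.0046,"y": 0.037,"z": 0,"yaw": -0.249,"jaw": 0.7},
  {"x": 0.0051,"y": 0.0388,"z": 0,"yaw": -0.2618,"jaw": 0.7},
])

```text
time_s: 28.18
tool_pos: [0.444, -0.3503, 0.0912]
orientation: [[0.79, 0.613, -0.003], [0.613, -0.79, -0.003], [-0.004, 0.0, -1.0]]
ft_force: [-4.7, -4.9, 1.6]
gripper_width: 0.0176
finger_force: 15.0
```

step_arm([
  {"x": 0,"y": 0,"z": 0,"yaw": 0,"jaw": 0.7},
  {"x": 0,"y": 0,"z": 0,"yaw": 0,"jaw": 0.7},
], force=5)

```text
time_s: 28.42
tool_pos: [0.4447, -0.3506, 0.0912]
orientation: [[0.791, 0.612, -0.002], [0.612, -0.791, -0.004], [-0.004, 0.002, -1.0]]
ft_force: [-4.2, -4.1, -1.0]
gripper_width: 0.0181
finger_force: 5.0
```

```bash
python3 -c "
from h import *
p=np.array(state()['tool_pos'])[:2]-[.564,-.257];plan([.4,-.3,.09]);print(np.degrees(np.arctan2(p[1],p[0]))%360,np.linalg.norm(p),np.round(state()['joint_positions'],2))"
```

```text
t 28.43 p [ 0.4447 -0.3506  0.0912] ydeg -52.26 w 0.0181 ff 4.999697729945183 ft [-4.24 -4.09 -0.99] j7 0.25
tool shift [-0.0043 -0.0674  0.0011] yaw None
218.12116249193045 0.15169005438079777 [ 0.26  0.73  0.56  1.87 -0.58  0.7   0.25]
```

step_arm([
  {"x": 0,"y": 0,"z": 0,"yaw": 0,"jaw": 0.55},
  {"x": 0,"y": 0,"z": 0,"yaw": 0,"jaw": 0.45},
  {"x": 0,"y": 0,"z": 0,"yaw": 0,"jaw": 0.3},
  {"x": 0,"y": 0,"z": 0,"yaw": 0,"jaw": 0.2},
  {"x": 0,"y": 0,"z": 0,"yaw": 0,"jaw": 0.1},
  {"x": 0,"y": 0,"z": -0.01,"yaw": 0,"jaw": 0.1},
  {"x": 0,"y": 0,"z": -0.03,"yaw": 0,"jaw": 0.1},
  {"x": 0,"y": 0,"z": -0.06,"yaw": 0,"jaw": 0.1},
])

```text
time_s: 29.42
tool_pos: [0.4465, -0.3476, 0.1521]
orientation: [[0.79, 0.613, -0.001], [0.613, -0.79, 0.001], [-0.0, -0.001, -1.0]]
ft_force: [-0.3, -0.3, -0.0]
gripper_width: 0.0424
finger_force: 0.0
```

step_arm([
  {"x": 0,"y": 0,"z": -0.03,"yaw": 0,"jaw": 0.1},
  {"x": 0,"y": 0,"z": -0.06,"yaw": 0,"jaw": 0.1},
  {"x": -0.02,"y": -0.02,"z": -0.1,"yaw": 0,"jaw": 0.1},
  {"x": -0.03,"y": -0.06,"z": -0.12,"yaw": 0,"jaw": 0.1},
  {"x": -0.03,"y": -0.11,"z": -0.12,"yaw": 0,"jaw": 0.1},
  {"x": -0.03,"y": -0.16,"z": -0.12,"yaw": 0,"jaw": 0.1},
  {"x": -0.03,"y": -0.2,"z": -0.12,"yaw": 0,"jaw": 0.1},
  {"x": -0.03,"y": -0.2,"z": -0.12,"yaw": 0,"jaw": 0.1},
])

```text
time_s: 30.42
tool_pos: [0.2991, -0.2059, 0.2717]
orientation: [[0.789, 0.615, 0.001], [0.615, -0.789, 0.004], [0.003, -0.002, -1.0]]
ft_force: [0.9, -1.5, 0.1]
gripper_width: 0.0419
finger_force: 0.0
```

Run:
```python
from lean import *
plan([.4,-.1,.2])
A=np.array([.564,-.257]);t=np.linspace(0,2*np.pi,40)
B=A+.085*np.array([np.cos(np.radians(262.6)),np.sin(np.radians(262.6))]);print(B);free(B);free(B,'top')
out=[]
for c,(u,v) in(('side',(290,140)),('top',(325,165))):
    im,d=get_image(c);cal=calibration(c);o=im.copy()
    P=pts(d,cal,np.ones((480,640),bool));col=im[d>0].astype(int);rel=P[:,:2]-A;rr=np.hypot(*rel.T)
    k=(P[:,2]>.07)&(P[:,2]<.115)&(abs(rr-.15)<.02)&(col[:,0]>col[:,2]*1.6)
    print(c,'peg',k.sum(),np.degrees(np.arctan2(*np.median(rel[k],0)[::-1]))%360)
    for a,z,r,n in((-97.4,.177,.0185,'vase_red'),(-7.4,.087,.032,'box_green'),(82.6,.083,.034,'bowl_white'),(172.6,.084,.032,'dish_brown')):
        X=A+.085*np.array([np.cos(np.radians(a)),np.sin(np.radians(a))])
        q=proj(np.c_[X[0]+.042*np.cos(t),X[1]+.042*np.sin(t),np.full(40,.047)],cal);cv2.polylines(o,[q.astype(np.int32)[:,None]],True,(0,255,255),1)
        for m in masks_of(n,c):
            Q=pts(d,cal,m['pixels'])
            if len(Q)<1500 and len(Q)>50 and np.linalg.norm(np.median(Q,0)[:2]-X)<.06:
                print(' ',n,'off from pad (median, mm)',((np.median(Q,0)[:2]-X)*1e3).round(0),'zmax',np.percentile(Q[:,2],97).round(3));break
    out.append(cv2.resize(o[v:v+135,u:u+135,::-1],(400,400),interpolation=cv2.INTER_CUBIC))
cv2.imwrite('pics/e1.png',np.hstack(out))
```

```text
t 30.43 p [ 0.2991 -0.2059  0.2717] ydeg -52.08 w 0.0419 ff 0.0 ft [ 0.95 -1.51  0.08] j7 -0.16
tool shift [ 0.1445 -0.0214  0.0722] yaw None
[ 0.55305237 -0.34129205]
side 321 foot [ 0.5486 -0.3445] tilt deg x,y [0.8 0.9] 0.0033
top 422 foot [ 0.5468 -0.3436] tilt deg x,y [ 0.1 -2.3] 0.0022
side peg 53 216.21911544570395
  vase_red off from pad (median, mm) [-10.  16.] zmax 0.18
  box_green off from pad (median, mm) [-9. 22.] zmax 0.092
  dish_brown off from pad (median, mm) [-3. 14.] zmax 0.086
top peg 45 217.19739296452323
  vase_red off from pad (median, mm) [-11.   4.] zmax 0.182
  box_green off from pad (median, mm) [-8.  3.] zmax 0.092
  bowl_white off from pad (median, mm) [-0. -7.] zmax 0.087
  dish_brown off from pad (median, mm) [-1.  1.] zmax 0.085
```

View pics/e1.png

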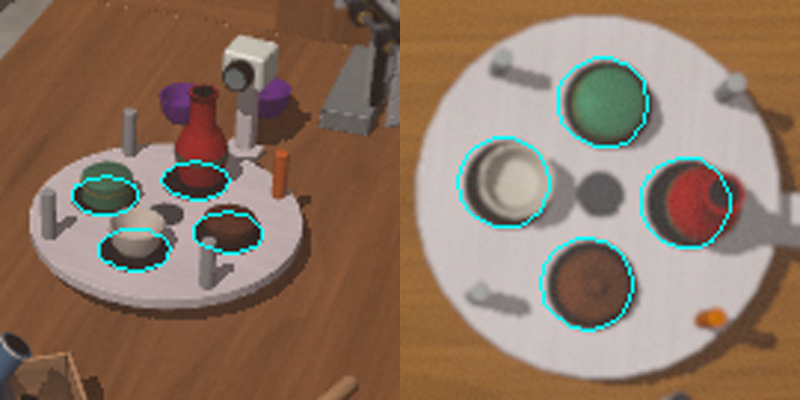

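The vase stands upright in front of the camera (foot near (200,188) in the side half), about 5–6 mm from the pad centre. The green box, bowl and dish are upright on their pads, and the orange peg is at 217°, so the table is in its detent. The gripper is clear, so I'm handing in.

```bash
python3 -c "
from h import *
print(finish_job())"
```

```text
the job is handed in; nothing more can be done
None
```

The red vase is upright on its pad in front of the inspection camera, about 5–6 mm off the pad's centre, with the turntable turned one click counter-clockwise and the other three pieces upright on their pads; the job is handed in at about 31 s.

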